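# Run the sample carrier round the guide and clamp it

## Task

Slide the orange sample carrier along its guide, round the corner and up against the blue end stop under the clamp, without lifting or tipping it. Then turn the brass thumbscrew clockwise until its foot seats on the carrier and the carrier is held firmly; stop as the resistance rises rather than forcing it. Leave the other things where they are.

Things in the scene. Friction and masses are not known exactly. Their poses are not given: they have to be found in the camera images.
- carrier: loose sample carrier: an orange disc 60 mm across and 26 mm high with two black bands and a round window on top, about 0.15 kg, slick (friction about 0.25 on the guide); it stands in the guide on the 8 mm thick base plate. Origin: centre of its underside, z up; its yaw means nothing.
- guide: fixed aluminium base plate, 220 x 235 x 8 mm, with two bent polished steel rails (8 mm thick, tops 23 mm above the worktop) that leave a lane 63 mm wide. In its frame (origin on the worktop, z up) the lane's centre line runs along +y at x = -60 mm from y = -110 mm (open end) to y = 0, a quarter circle of 65 mm radius about point corner, then along +x at y = 65 mm to point station.
- corner (a point): centre of the lane's quarter circle (65 mm centre-line radius), at (5, 0) mm in the guide's frame, on the plate's top; axes as the guide's
- station (a point): where the carrier's origin stands when the carrier touches the blue end stop (20 mm high, closing the lane's far end): (40, 65) mm in the guide's frame, on the plate's top; axes as the guide's
- clamp: fixed grey post with a bridge over the lane's far end (underside 44 mm, top 54 mm above the worktop). Origin: on the worktop below the screw's axis, at (61, 65) mm in the guide's frame, axes as the guide's; so the axis is 21 mm past the carrier's centre. Below the bridge hangs the screw's black foot, 15 mm across, 3 to 8 mm above the seated carrier's top at the start.
- thumbscrew_head (a point): middle of the brass knurled head, on its upright axis: 40 mm across, from 56 to 84 mm above the worktop (this point 70 mm); stays at this height. Clockwise from above lowers the foot 2.55 mm per rad; friction of 0.15 N m holds it when let go. It turns freely 1 to 3 rad, then the foot touches and the moment rises 0.4 N m per rad; 0.2 to 0.7 rad past touching is firm, 0.9 is overtight.
- rotor: bystander: pale slotted metal cylinder, 48 mm across and 37 mm high, on the plate inside the corner; origin at its underside's centre
- cap: bystander: black round dust cap, 37 mm across and 14 mm high, on the plate near its front edge; origin at its underside's centre
- tape: bystander: roll of beige tape lying flat, 66 mm across and 19 mm high; origin at its underside's centre
- spare_dish: bystander: clear shallow round dish, 62 mm across and 15 mm high; origin at its underside's centre
- driver: bystander: small screwdriver with a blue handle, 121 mm long and 12 mm thick, lying on the worktop left of the guide; origin under its middle
Things that resemble listed ones, but are neither listed nor needed, are in the scene too. There is more than one size of the carrier; the one meant has the size given above.

How it is judged:
By the outcome, as a careful person would: the job done as asked, in the order asked, and still so for the second after the job is handed in, with the robot touching nothing.
It also fails if it takes over 69 s, if anything falls off the work surface, if the arm or the gripper's body presses on something with over 40 N, if the wrist force passes 120 N, or if a joint passes its speed limit or range.

## Robot

A 6-joint arm with a two-finger parallel gripper is mounted at the origin on a cart in front of the work surface, level with it; the furniture and walls round the work are solid. World frame = base frame: x ahead of the robot, y to its left, z up, the work surface at z = 0. Lengths are in m, angles in degrees, forces in N, time in s.
With the tool pointing down it reaches from about 0.25 to 0.725 m from the base axis. Payload 9.7 kg.
Tool frame: the origin (TCP) lies midway between the tips of the shut fingers; the grasp point (between the pads) lies 19 mm behind it (bot.hold_point_z is the distance from the TCP to the grasp point, in m); z points along the fingers, y is the line along which they close (so a half turn about z gives the same grasp; the last joint's range is limited). The gripper opens to 85 mm and grips with 20 to 120 N. Pads are 22 mm wide; open, the fingers measure 114 mm over their backs; the gripper's body (76 mm by 85 mm) begins 54 mm behind the grasp point. The pads swing forward as they close: fully open they stand 13 mm farther back than shut.
Start: joints at [70.588, 4.979, 10.078, 95.1, 0, 90], TCP at [0.183, 0.519, 0.231] pointing down, gripper open.
Joint ranges: [-179.16, 179.16], [-48.56, 103.87], [-65.8, 70.77], [-126.05, 130.52], [-82.76, 87.17], [-180, 180]. Speed limits (degrees/s): [127.2, 127.2, 147.25, 180, 180, 180].

## Interface

Orientations are given as [roll, pitch, yaw] about the fixed x, y, z axes, in that order (R = Rz(yaw) Ry(pitch) Rx(roll)).
In Python, from workcell import bot gives the robot as it stands.
- The arm moves only by the tool play_rows, never from a script. Its argument "steps" is a list that holds one entry, the list of rows, each a list of 4 numbers: the shift along the tool's x, y, z in m, then the turn about the tool's z in rad. In form: [[[tx, ty, tz, yaw], ...]]. A call has exactly 5 rows; each row shifts and turns the commanded pose from where the row before left it, along the tool's axes as they then stand; what a row does not reach is not made up. A row lasts 1/12 s, in which the tool goes at most 41.7 mm and 7.16 degrees, less where a joint would pass 70% of its speed; a pose out of reach is approached as far as the arm can. A call is refused whole if a number of a shift passes 0.0417 or a number of a turn 0.125, either way. A call with a gripper value outside its range is refused whole. "gripper" is the finger opening in m, from 0 to 0.0854, set as the call begins (left out, the last holds). The fingers move at their own pace and stop on an object; "squeeze" is the grip in N (left out, the last holds). Time passes only in rows, so rows that do not move let the fingers close, or fill a call up. It gives the time, the measured TCP pose, the force, the opening and the grip force at its end, in the units of the state.
- bot.get_obs(): the state, without advancing time (a new reading comes with each control period).
- bot.camera(name): name is "side" or "top"; returns a dict with "img" (400x640x3 uint8, blue, green, red), "vfov" (degrees; the focal length in pixels is half the picture's height over the tangent of half this angle, whatever the lens; pixels are square), "cx", "cy" (the principal point, pixels), "D" ([k1, k2, p1, p2, k3] as OpenCV has them; the pictures are not rectified), "xyz" and "attitude" of the camera in the world. Camera axes: x right, y down, z forward; pixel columns grow to the right and rows downward; lengths in m; the calibration is good to about 2 mm. A picture is of the moment at which its call begins. There is no depth.
- bot.job_done(): hands the job in; it is judged then, once.
The state is a dict: "time": time; "q": joint angles; "qd": joint speeds; "joint_efforts": joint torques, N m; "ee_pos": TCP position; "tcp_rot": TCP orientation; "wrist_force": force on the tool from outside, world axes, zero at the start; "torque": the same for the moment, N m; "opening": finger opening in m; "grasp_force": force on a finger pad.
Only numpy, scipy, OpenCV 4.12 (cv2) and the standard library are available. Lean on these libraries where they do the work, as an engineer would, in place of code of your own. Each camera call takes 0.05 s, during which the arm holds its last target. There are 200 camera calls.

## Working session

There is one attempt and no reset: what is moved stays moved. The work goes in short steps, Python scripts to look and compute and a tool call to move; the robot and the scene stay as the last step left them, time stands still between calls to the robot, and variables do not carry over. Pictures are saved under pics/ and viewed, at most 10 in all, crops included, and the job is handed in when it is done.

Besides the shell and the picture viewer there is one more tool, called after "Request:" as name(argument=value, ...), one argument or row to a line, values as JSON. play_rows: Moves the arm, as the interface text tells. Its arguments: {"type":"object","properties":{"steps":{"type":"array","items":{"type":"array","items":{"type":"array","items":{"type":"number"}}}},"gripper":{"type":"number"},"squeeze":{"type":"number"}},"required":["steps"]}

```bash
mkdir -p pics; ls; cat > h.py <<'E'
import numpy as np, cv2
from scipy.spatial.transform import Rotation as R
from workcell import bot
def K(c):
    h=c["img"].shape[0]; f=h/2/np.tan(np.radians(c["vfov"])/2)
    return np.array([[f,0,c["cx"]],[0,f,c["cy"]],[0,0,1.]])
def Rc(c):
    a=np.array(c["attitude"],float)
    return R.from_euler("xyz",a,degrees=True).as_matrix() if a.size==3 else a.reshape(3,3)
def ray(c,uv):
    p=cv2.undistortPoints(np.array(uv,float).reshape(-1,1,2),K(c),np.array(c["D"],float)).reshape(-1,2)
    d=np.c_[p,np.ones(len(p))]@Rc(c).T
    return np.array(c["xyz"],float),d
def onplane(c,uv,z):
    o,d=ray(c,uv); return o+d*((z-o[2])/d[:,2])[:,None]
def proj(c,P):
    r=Rc(c).T; rv=cv2.Rodrigues(r)[0]; t=-r@np.array(c["xyz"],float)
    return cv2.projectPoints(np.array(P,float).reshape(-1,1,3),rv,t,K(c),np.array(c["D"],float))[0].reshape(-1,2)
E
python3 - <<'E'
from h import *
for n in("top","side"):
    c=bot.camera(n); cv2.imwrite(f"pics/{n}0.png",c["img"]); print(n,{k:v for k,v in c.items() if k!="img"})
print(bot.get_obs(), bot.hold_point_z)
E
```

```text
pics
top {'vfov': 44.11771209515361, 'cx': 311.2896125604107, 'cy': 203.83755946534373, 'D': array([-0.07768486,  0.        ,  0.        ,  0.        ,  0.        ]), 'xyz': array([ 0.33405921, -0.23561952,  1.26185543]), 'attitude': array([-1.72170975e+02,  9.75753855e-02, -9.04341767e+01])}
side {'vfov': 49.798623204811285, 'cx': 320.49947082257717, 'cy': 200.1382768932849, 'D': array([-0.03014008,  0.        ,  0.        ,  0.        ,  0.        ]), 'xyz': array([ 0.30772808, -0.88706039,  0.7183376 ]), 'attitude': array([-132.42264095,   -0.30656573,  -18.5113114 ])}
{'time': 0.1, 'q': array([7.05870870e+01, 5.00537973e+00, 1.00366128e+01, 9.50981320e+01,
       1.92132079e-03, 8.99990556e+01]), 'qd': array([-0.01485328, -0.05064895,  0.15769863,  0.08071298, -0.04009881,
       -0.06378937]), 'joint_efforts': array([-9.77792661e-04, -5.21556830e+01,  4.65655589e+01,  1.60131668e-02,
       -4.01794318e-05,  1.37431928e-05]), 'ee_pos': array([0.18272584, 0.51853387, 0.23065728]), 'tcp_rot': array([-1.79933101e+02, -1.92242219e-03,  1.60588029e+02]), 'wrist_force': array([0.47550441, 0.20645002, 0.47124448]), 'torque': array([ 0.03611529, -0.02697237, -0.00412805]), 'grasp_force': 0.0, 'opening': 0.08543983786547227} 0.0187
```

View pics/top0.png

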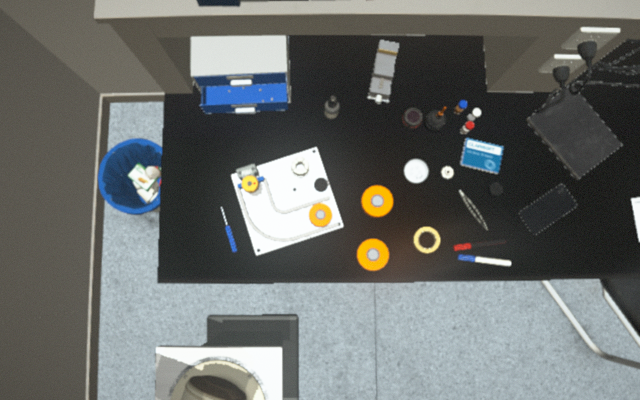

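View pics/side0.png

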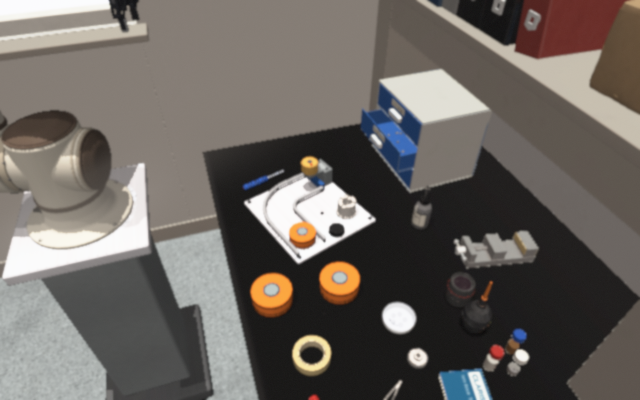

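The top view shows the guide at (232–343, 149–254), with the thumbscrew head at (250,184). There are three orange discs, at (320,215), (377,201) and (373,254). The small one at (320,215) stands in the lane, so it fits the description. The other two look larger and stand on the worktop. I'll measure all three and confirm in a crop.

```bash
cat > m.py <<'E'
from h import *
c=bot.camera("top"); s=bot.camera("side")
for n,k in(("top",c),("side",s)):
    hsv=cv2.cvtColor(k["img"],cv2.COLOR_BGR2HSV)
    m=cv2.inRange(hsv,(8,150,120),(28,255,255))
    nn,l,st,ce=cv2.connectedComponentsWithStats(m)
    for i in range(1,nn):
        if st[i,4]>60:
            cn=cv2.findContours((l==i).astype(np.uint8),cv2.RETR_EXTERNAL,cv2.CHAIN_APPROX_NONE)[0][0]
            (x,y),r=cv2.minEnclosingCircle(cn)
            z=.034 if st[i,4] else 0
            print(n,"orange",st[i],np.round([x,y,r],1),hsv[l==i].mean(0).round(),"at z34",onplane(k,[(x,y)],.034).round(4)[0],
             "z26",onplane(k,[(x,y)],.026).round(4)[0],"z84",onplane(k,[(x,y)],.084).round(4)[0])
    g=cv2.cvtColor(k["img"],cv2.COLOR_BGR2GRAY)
    m=((hsv[...,1]<60)&(hsv[...,2]>150)).astype(np.uint8)
    x0,x1,y0,y1=(222,352,140,262) if n=="top" else (235,385,150,262)
    mm=np.zeros_like(m); mm[y0:y1,x0:x1]=m[y0:y1,x0:x1]
    cn=max(cv2.findContours(mm,cv2.RETR_EXTERNAL,cv2.CHAIN_APPROX_NONE)[0],key=cv2.contourArea)
    h=cv2.convexHull(cn); a=cv2.approxPolyDP(h,5,True).reshape(-1,2)
    print(n,"plate",a.tolist(),onplane(k,a,.008).round(4).tolist())
    cr=k["img"][y0:y1,x0:x1]
    cv2.imwrite(f"pics/crop_{n}.png",cv2.resize(cr,None,fx=4.4 if n=="top" else 5,fy=4.4 if n=="top" else 5,interpolation=cv2.INTER_CUBIC))
E
python3 m.py
```

```text
top orange [243 176  15  16 157] [249.4 183.6   7.9] [ 26. 162. 248.] at z34 [ 0.5559 -0.0787  0.034 ] z26 [ 0.5573 -0.0777  0.026 ] z84 [ 0.5468 -0.0851  0.084 ]
top orange [361 185  33  32 707] [376.9 200.7  16.4] [ 21. 245. 240.] at z34 [ 0.5096 -0.3999  0.034 ] z26 [ 0.5108 -0.4009  0.026 ] z84 [ 0.5025 -0.3932  0.084 ]
top orange [310 204  22  22 301] [320.  214.5  11.2] [ 22. 208. 252.] at z34 [ 0.4758 -0.2564  0.034 ] z26 [ 0.4767 -0.2565  0.026 ] z84 [ 0.47   -0.2556  0.084 ]
top orange [356 238  34  33 728] [372.6 254.3  16.7] [ 21. 236. 240.] at z34 [ 0.3754 -0.3859  0.034 ] z26 [ 0.3757 -0.3868  0.026 ] z84 [ 0.3737 -0.3797  0.084 ]
top plate [[316, 147], [343, 226], [256, 255], [231, 174]] [[0.656, -0.2482, 0.008], [0.4488, -0.3152, 0.008], [0.3767, -0.0937, 0.008], [0.5862, -0.0272, 0.008]]
side orange [301 156  16  18 146] [308.8 164.3   8.9] [ 18. 155. 173.] at z34 [ 0.564  -0.0381  0.034 ] z26 [ 0.567  -0.0281  0.026 ] z84 [ 0.5452 -0.1001  0.084 ]
side orange [290 222  26  26 421] [302.2 234.4  13. ] [ 14. 188. 220.] at z34 [ 0.4764 -0.2701  0.034 ] z26 [ 0.4784 -0.2629  0.026 ] z84 [ 0.4641 -0.3152  0.084 ]
side orange [ 319  261   41   42 1145] [339.  281.2  21.2] [ 14. 192. 219.] at z34 [ 0.5088 -0.4121  0.034 ] z26 [ 0.5112 -0.4065  0.026 ] z84 [ 0.4941 -0.4468  0.084 ]
side orange [ 250  273   43   43 1213] [271.6 293.3  22. ] [ 15. 192. 221.] at z34 [ 0.3768 -0.3985  0.034 ] z26 [ 0.3776 -0.3928  0.026 ] z84 [ 0.3718 -0.4342  0.084 ]
side plate [[374, 218], [296, 261], [245, 201], [302, 174], [333, 183]] [[0.6574, -0.249, 0.008], [0.4482, -0.3161, 0.008], [0.3823, -0.0967, 0.008], [0.5443, -0.0399, 0.008], [0.6091, -0.0996, 0.008]]
```

View pics/crop_top.png

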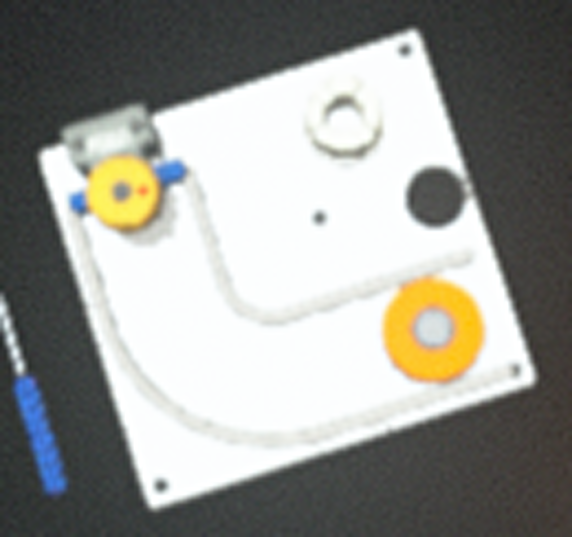

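The disc in the lane at (320,215) measures about 57–60 mm (22 px); the other two measure about 82 mm (33 px). That makes the lane disc the carrier. In the crop, the head is over the blue stop near (125,190) and the lane is clear. The plate corners, thumbscrew and carrier all agree on one guide pose: yaw 17.7°, origin (0.510, -0.1655). Next I check the clamp from the side and plan the path.

```bash
cat >> h.py <<'E'
YAW=17.7; O=np.array([.5097,-.1655]); c_,s_=np.cos(np.radians(YAW)),np.sin(np.radians(YAW)); G=np.array([[c_,-s_],[s_,c_]])
def g2w(p): return O+G@np.array(p,float)
def w2g(p): return G.T@(np.array(p,float)[:2]-O)
def path(s):  # s=0 at corner entry; guide frame
    L=.065*np.pi/2
    if s<0: return np.array([-.06,s])
    if s<L: a=s/.065; return np.array([.005-.065*np.cos(a),.065*np.sin(a)])
    return np.array([.005+s-L,.065])
def rel(o,xyz,yaw):
    """shift in tool axes (mm) and turn (rad) from the measured pose to xyz, yaw(world deg)"""
    r=R.from_euler("xyz",o["tcp_rot"],degrees=True)
    t=r.inv().apply(np.array(xyz)-o["ee_pos"])*1000
    return t.round(1), round(np.radians((o["tcp_rot"][2]-yaw+180)%360-180),3)
E
python3 - <<'E'
from h import *
o=bot.get_obs()
p=g2w([-.06,-.127]); print("carrier g",w2g([.4758,-.2564]),"start",p, rel(o,[*p,.15],YAW+90), "station",g2w([.04,.065]),"screw",g2w([.061,.065]))
E
```

```text
carrier g [-0.05993183 -0.07629021] start [ 0.49115251 -0.30472999] (array([-564.5, -674. ,   81.4]), np.float64(0.923)) station [ 0.52804431 -0.09141568] screw [ 0.5480502  -0.08503099]
```

View pics/crop_side.png

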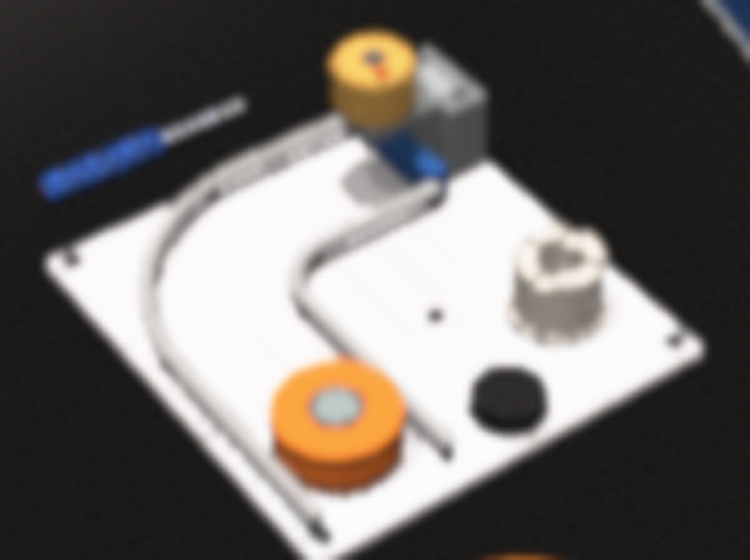

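The side crop shows the clamp post's top level with the bridge, below the brass head, and the lane clear. I'm travelling to the start point behind the carrier with the fingers shut.

Request:
play_rows(
  steps=[
    [[-0.026,-0.031,0.004,0],[-0.026,-0.031,0.004,0],[-0.026,-0.031,0.004,0],[-0.026,-0.031,0.004,0],[-0.026,-0.031,0.004,0]],
  ],
  gripper=0.0,
  squeeze=40,
)

```text
time: 0.62
ee_pos: [0.2539, 0.3276, 0.2108]
tcp_rot: [-180.0, 0.0, 160.6]
wrist_force: [-0.1, -0.0, -0.7]
opening: 0.0257
grasp_force: 0.0
```

Request:
play_rows(
  steps=[
    [[-0.026,-0.031,0.004,0],[-0.026,-0.031,0.004,0],[-0.026,-0.031,0.004,0],[-0.026,-0.031,0.004,0],[-0.026,-0.031,0.004,0]],
  ],
)

```text
time: 1.03
ee_pos: [0.325, 0.1381, 0.1912]
tcp_rot: [180.0, 0.0, 160.6]
wrist_force: [1.1, -0.4, 0.1]
opening: -0.0002
grasp_force: 0.0
```

Request:
play_rows(
  steps=[
    [[-0.026,-0.031,0.004,0],[-0.026,-0.031,0.004,0],[-0.026,-0.031,0.004,0],[-0.026,-0.031,0.004,0],[-0.026,-0.031,0.004,0]],
  ],
)

```text
time: 1.45
ee_pos: [0.3962, -0.0517, 0.1713]
tcp_rot: [180.0, 0.0, 160.6]
wrist_force: [0.7, 0.3, 1.2]
opening: -0.0002
grasp_force: 0.0
```

Request:
play_rows(
  steps=[
    [[-0.026,-0.031,0.004,0],[-0.026,-0.031,0.004,0],[-0.026,-0.031,0.004,0],[-0.026,-0.031,0.004,0],[-0.026,-0.031,0.004,0]],
  ],
)

```text
time: 1.87
ee_pos: [0.4673, -0.2411, 0.1509]
tcp_rot: [180.0, 0.0, 160.6]
wrist_force: [1.2, 0.0, 1.0]
opening: -0.0
grasp_force: 0.0
```

Request:
play_rows(
  steps=[
    [[0,0,0,0.12],[0,0,0,0.12],[0,0,0,0.12],[0,0,0,0.12],[0,0,0,0.12]],
  ],
)

```text
time: 2.28
ee_pos: [0.467, -0.239, 0.1509]
tcp_rot: [-180.0, -0.0, 125.8]
wrist_force: [0.3, -0.7, 0.1]
opening: -0.0
grasp_force: 0.0
```

Request:
play_rows(
  steps=[
    [[0,0,0,0.11],[0,0,0,0.11],[0,0,0,0.103],[0,0,0,0],[0,0,0,0]],
  ],
)

```text
time: 2.7
ee_pos: [0.4671, -0.2388, 0.1511]
tcp_rot: [-180.0, -0.0, 107.9]
wrist_force: [-0.5, -0.0, -0.4]
opening: -0.0
grasp_force: 0.0
```

```bash
python3 - <<'E'
from h import *
o=bot.get_obs(); p=g2w([-.06,-.127]); print(o["time"],o["ee_pos"],o["tcp_rot"],o["q"][5],rel(o,[*p,.02],YAW+90),o["wrist_force"],o["opening"])
E
```

```text
2.7 [ 0.46711582 -0.23881159  0.15114916] [-1.79990639e+02 -1.07879271e-02  1.07887533e+02] 45.033657506317745 (array([-70.1,   2.6, 131.1]), np.float64(0.003)) [-0.45837516 -0.03818945 -0.39068461] -1.1329500272928583e-05
```

Request:
play_rows(
  steps=[
    [[-0.025,0.0026,0,0.003],[-0.025,0,0,0],[-0.02,0,0,0],[0,0,0.025,0],[0,0,0.03,0]],
  ],
)

```text
time: 3.12
ee_pos: [0.4921, -0.3066, 0.0975]
tcp_rot: [179.8, 0.2, 107.7]
wrist_force: [0.4, 0.3, -0.0]
opening: -0.0002
grasp_force: 0.0
```

Request:
play_rows(
  steps=[
    [[0,0,0.025,0],[0,0,0.025,0],[0,0,0.015,0],[0,0,0.011,0],[0,0,0,0]],
  ],
)

```text
time: 3.53
ee_pos: [0.4897, -0.304, 0.0178]
tcp_rot: [-179.9, -0.2, 107.7]
wrist_force: [-1.4, -0.2, 0.3]
opening: 0.0005
grasp_force: 0.0
```

```bash
python3 - <<'E'
from h import *
o=bot.get_obs(); print(o["time"],o["ee_pos"],w2g(o["ee_pos"]),o["tcp_rot"],o["wrist_force"])
# rows: pusher centre on the lane's centre line, D behind carrier centre, from straight part to station
D=.041; L=.065*np.pi/2; from scipy.optimize import brentq
sc_end=L+.035
def car(s): return brentq(lambda u: np.linalg.norm(path(u)-path(s))-D, s, s+.06)
s_end=brentq(lambda s: car(s)-sc_end,-.1,L+.05)
S=np.linspace(-.0565,s_end,22); print("s_end",s_end,path(s_end))
prev=None
for s in S:
    p=path(s); d=path(car(s))-p; h=np.degrees(np.arctan2(d[1],d[0]))
    if prev is not None:
        a=np.radians(prev[1]); e=p-prev[0]; fx=e@[np.cos(a),np.sin(a)]; left=e@[-np.sin(a),np.cos(a)]
        print(np.round([fx*1000,-left*1000],1),round(np.radians(prev[1]-h),3),"| g",p.round(4),round(h,1),"car",path(car(s)).round(3))
    prev=(p,h)
c=bot.camera("top"); cv2.imwrite("pics/t1.png",cv2.resize(c["img"][130:270,210:390],None,fx=4,fy=4,interpolation=cv2.INTER_CUBIC))
E
```

```text
3.5333 [ 0.489668   -0.30404671  0.01782897] [-0.0612065  -0.12589772] [-1.79865519e+02 -1.57348757e-01  1.07669093e+02] [-1.35763585 -0.18264957  0.30685162]
s_end 0.09609415034534947 [-0.00099906  0.06472257]
[ 7.3 -0. ] 0.0 | g [-0.06   -0.0492] 90.0 car [-0.06  -0.008]
[ 7.3 -0. ] 0.0 | g [-0.06  -0.042] 90.0 car [-0.06  -0.001]
[ 7.3 -0. ] 0.007 | g [-0.06   -0.0347] 89.6 car [-0.06   0.006]
[ 7.3 -0.1] 0.027 | g [-0.06   -0.0274] 88.0 car [-0.059  0.014]
[ 7.3 -0.3] 0.048 | g [-0.06   -0.0202] 85.3 car [-0.057  0.021]
[ 7.2 -0.6] 0.068 | g [-0.06   -0.0129] 81.4 car [-0.054  0.028]
[ 7.2 -1.1] 0.088 | g [-0.06   -0.0056] 76.3 car [-0.05   0.034]
[ 7.1 -1.7] 0.107 | g [-0.06    0.0016] 70.2 car [-0.046  0.04 ]
[ 7.  -1.9] 0.112 | g [-0.0594  0.0089] 63.8 car [-0.041  0.046]
[ 7.  -1.9] 0.112 | g [-0.058  0.016] 57.4 car [-0.036  0.051]
[ 7.  -1.9] 0.112 | g [-0.0558  0.0229] 51.0 car [-0.03   0.055]
[ 7.  -1.9] 0.112 | g [-0.0529  0.0296] 44.6 car [-0.024  0.058]
[ 7.  -1.9] 0.112 | g [-0.0492  0.0358] 38.2 car [-0.017  0.061]
[ 7.  -1.9] 0.112 | g [-0.0449  0.0417] 31.7 car [-0.01   0.063]
[ 7.  -1.9] 0.112 | g [-0.0399  0.047 ] 25.3 car [-0.003  0.065]
[ 7.  -1.9] 0.112 | g [-0.0344  0.0517] 18.9 car [0.004 0.065]
[ 7.  -1.9] 0.103 | g [-0.0284  0.0558] 13.0 car [0.012 0.065]
[ 7.  -1.8] 0.084 | g [-0.022   0.0591] 8.2 car [0.019 0.065]
[ 7.1 -1.6] 0.065 | g [-0.0152  0.0618] 4.5 car [0.026 0.065]
[ 7.1 -1.3] 0.046 | g [-0.0082  0.0636] 1.9 car [0.033 0.065]
[ 7.2 -0.8] 0.026 | g [-0.001   0.0647] 0.4 car [0.04  0.065]
```

View pics/t1.png

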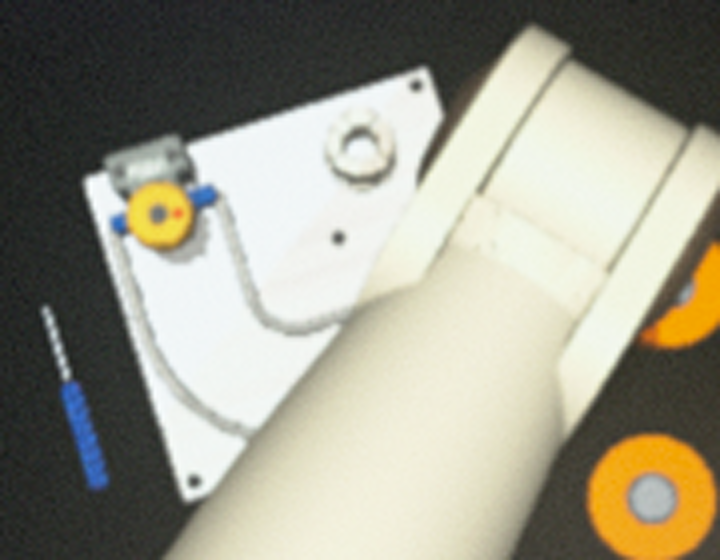

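The arm hides the carrier in the top view, but the state puts the pusher at guide (-61, -126) mm, behind the carrier in the lane. I'm pushing along the straight.

Request:
play_rows(
  steps=[
    [[0.005,0.001,-0.003,0],[0.006,0,0,0],[0.007,0,0,0],[0.007,0,0,0],[0.007,0,0,0]],
  ],
)

```text
time: 4.0
ee_pos: [0.4822, -0.2733, 0.024]
tcp_rot: [180.0, 0.0, 107.6]
wrist_force: [0.7, -0.5, 0.1]
opening: -0.0001
grasp_force: 0.2
```

Request:
play_rows(
  steps=[
    [[0.007,0,0,0],[0.007,0,0,0],[0.007,0,0,0],[0.007,0,0,0],[0.007,0,0,0]],
  ],
)

```text
time: 4.42
ee_pos: [0.4713, -0.2399, 0.0233]
tcp_rot: [-180.0, -0.0, 107.5]
wrist_force: [0.3, -0.6, -0.1]
opening: -0.0003
grasp_force: 0.3
```

```bash
python3 - <<'E'
from h import *
o=bot.get_obs(); print(o["time"],o["ee_pos"],w2g(o["ee_pos"]),o["tcp_rot"],o["wrist_force"])
c=bot.camera("side"); cv2.imwrite("pics/s1.png",cv2.resize(c["img"][140:270,220:400],None,fx=4,fy=4,interpolation=cv2.INTER_CUBIC))
E
```

```text
4.4167 [ 0.47131828 -0.23987723  0.02327013] [-0.05917793 -0.05918701] [-1.79996624e+02 -4.30084701e-04  1.07537033e+02] [ 0.26148601 -0.60898946 -0.14238329]
```

View pics/s1.png

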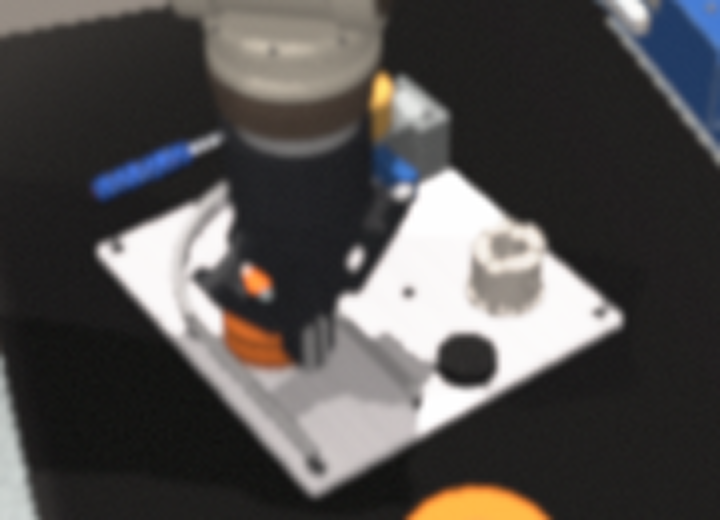

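The side view shows the shut fingers behind the carrier, which stands flat between the rails, with nothing else touched. I'm continuing round the corner.

Request:
play_rows(
  steps=[
    [[0.0075,0,0,0],[0.0075,0,0,0],[0.0073,0,0,0.007],[0.0073,0,0,0.027],[0.0073,0,0,0.048]],
  ],
)

```text
time: 4.88
ee_pos: [0.4605, -0.2046, 0.0233]
tcp_rot: [-180.0, -0.0, 102.8]
wrist_force: [0.3, -0.6, 0.7]
opening: 0.0001
grasp_force: 0.2
```

Request:
play_rows(
  steps=[
    [[0.0072,-0.0006,0,0.068],[0.0072,-0.0011,0,0.088],[0.0071,-0.0017,0,0.107],[0.007,-0.0019,0,0.112],[0.007,-0.0019,0,0.112]],
  ],
)

```text
time: 5.3
ee_pos: [0.4513, -0.1696, 0.0232]
tcp_rot: [-180.0, 0.0, 74.6]
wrist_force: [0.7, -1.1, 0.2]
opening: -0.0
grasp_force: 0.4
```

```bash
python3 - <<'E'
from h import *
o=bot.get_obs(); print(o["time"],o["ee_pos"],w2g(o["ee_pos"]),o["tcp_rot"][2]-YAW,o["wrist_force"],o["torque"])
E
```

```text
5.3 [ 0.45133297 -0.16957654  0.0232496 ] [-0.05684343  0.01386194] 56.889034099178275 [ 0.66053473 -1.14488383  0.17169824] [-0.16102989 -0.0865674  -0.07281871]
```

Request:
play_rows(
  steps=[
    [[0.007,-0.0019,0,0.112],[0.007,-0.0019,0,0.112],[0.007,-0.0019,0,0.112],[0.007,-0.0019,0,0.112],[0.007,-0.0019,0,0.112]],
  ],
)

```text
time: 5.72
ee_pos: [0.4593, -0.1346, 0.0232]
tcp_rot: [-180.0, 0.0, 42.5]
wrist_force: [-0.9, -1.3, -1.2]
opening: -0.0001
grasp_force: 0.3
```

Request:
play_rows(
  steps=[
    [[0.007,-0.0019,0,0.112],[0.007,-0.0019,0,0.103],[0.007,-0.0018,0,0.084],[0.0071,-0.0016,0,0.065],[0,0,0,0]],
  ],
)

```text
time: 6.13
ee_pos: [0.4792, -0.1129, 0.0233]
tcp_rot: [-180.0, -0.0, 21.9]
wrist_force: [-0.1, 0.4, 0.4]
opening: -0.0008
grasp_force: 0.0
```

```bash
python3 - <<'E'
from h import *
o=bot.get_obs(); print(o["time"],o["ee_pos"],w2g(o["ee_pos"]),o["tcp_rot"][2]-YAW,o["wrist_force"],o["torque"])
c=bot.camera("side"); cv2.imwrite("pics/s2.png",cv2.resize(c["img"][140:270,220:400],None,fx=4,fy=4,interpolation=cv2.INTER_CUBIC))
E
```

```text
6.1333 [ 0.47921653 -0.11289829  0.02325656] [-0.01304777  0.0593796 ] 4.156782504682631 [-0.07455035  0.4178432   0.37937027] [-0.02416215  0.0349796  -0.02652587]
```

View pics/s2.png

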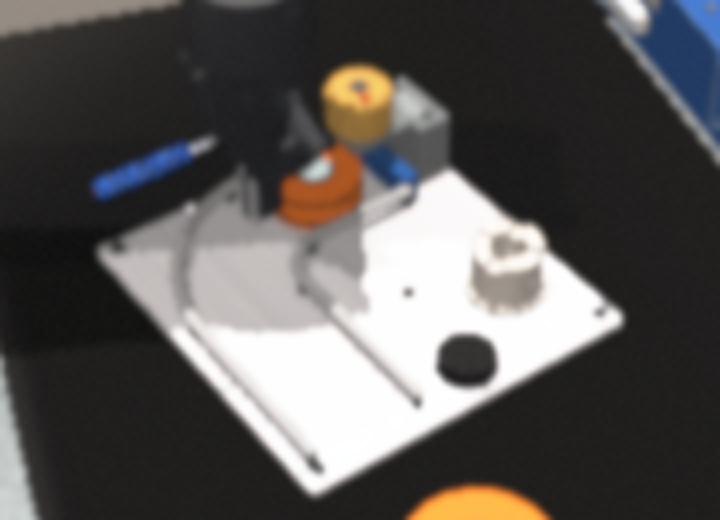

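The side view shows the carrier round the corner and flat, about 10–14 mm short of the blue stop. Now I close the gap slowly and watch the force.

Request:
play_rows(
  steps=[
    [[0.003,-0.001,0,0.03],[0.003,-0.001,0,0.03],[0.002,-0.001,0,0.01],[0.001,0,0,0],[0,0,0,0]],
  ],
)

```text
time: 6.6
ee_pos: [0.4861, -0.1079, 0.0233]
tcp_rot: [-180.0, 0.0, 18.1]
wrist_force: [0.6, -0.0, 0.4]
opening: -0.0004
grasp_force: 0.0
```

Request:
play_rows(
  steps=[
    [[0.001,0,0,0],[0.001,0,0,0],[0.001,0,0,0],[0,0,0,0],[0,0,0,0]],
  ],
)

```text
time: 7.02
ee_pos: [0.4891, -0.107, 0.0233]
tcp_rot: [180.0, -0.0, 18.0]
wrist_force: [-0.1, -0.0, 0.0]
opening: 0.0001
grasp_force: 0.0
```

```bash
python3 - <<'E'
from h import *
o=bot.get_obs(); print(o["time"],o["ee_pos"],w2g(o["ee_pos"]),o["tcp_rot"][2]-YAW,o["wrist_force"],o["torque"])
E
```

```text
7.0167 [ 0.48909451 -0.10702586  0.0232909 ] [-0.00185199  0.06197081] 0.2885212562562032 [-0.14136057 -0.02027464  0.02814733] [-0.02282639  0.05661323 -0.04995094]
```

Request:
play_rows(
  steps=[
    [[0.001,0,0,0],[0.001,0,0,0],[0,0,0,0],[0,0,0,0],[0,0,0,0]],
  ],
)

```text
time: 7.43
ee_pos: [0.491, -0.1064, 0.0233]
tcp_rot: [180.0, -0.0, 18.0]
wrist_force: [-0.4, -0.2, 0.4]
opening: -0.0002
grasp_force: 0.0
```

```bash
python3 - <<'E'
from h import *
o=bot.get_obs(); print(o["time"],w2g(o["ee_pos"]),o["wrist_force"],o["torque"])
c=bot.camera("side"); cv2.imwrite("pics/s3.png",cv2.resize(c["img"][140:210,270:350],None,fx=8,fy=8,interpolation=cv2.INTER_CUBIC))
E
```

```text
7.4333 [0.00015953 0.06201078] [-0.44799316 -0.21627724  0.36425561] [-0.01571836  0.02989053 -0.01651282]
```

View pics/s3.png

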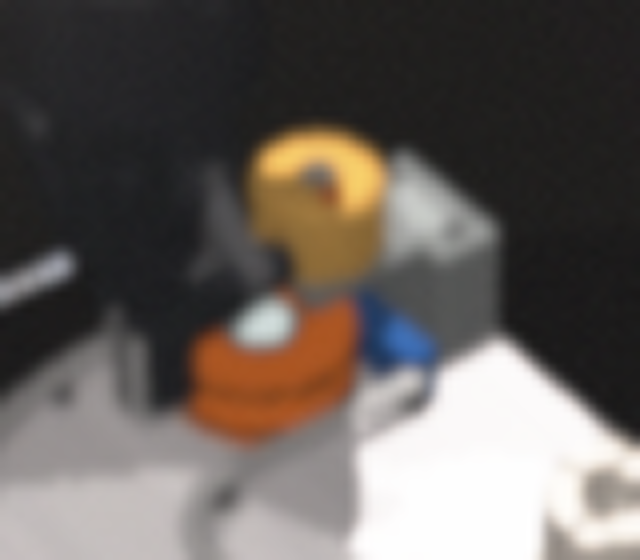

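The carrier is flat and near the blue stop. Its window is at crop (265,320), which is image pixel (303.1,180). Contact force isn't up yet, so I'm pushing on in 1 mm steps.

Request:
play_rows(
  steps=[
    [[0.001,0,0,0],[0,0,0,0],[0.001,0,0,0],[0,0,0,0],[0,0,0,0]],
  ],
)

```text
time: 7.9
ee_pos: [0.492, -0.106, 0.0231]
tcp_rot: [-180.0, 0.1, 18.0]
wrist_force: [-5.5, -1.0, 2.8]
opening: 0.0001
grasp_force: 2.8
```

```bash
cat > w.py <<'E'
from h import *
o=bot.get_obs(); print(o["time"],w2g(o["ee_pos"]),o["wrist_force"],o["torque"])
c=bot.camera("side"); hsv=cv2.cvtColor(c["img"],cv2.COLOR_BGR2HSV)
sub=hsv[172:188,292:314]; m=((sub[...,1]<90)&(sub[...,2]>95)).astype(np.uint8)
n,l,st,ce=cv2.connectedComponentsWithStats(m)
for i in range(1,n):
    if st[i,4]>8: print(st[i], ce[i]+[292,172], w2g(onplane(c,[ce[i]+[292,172]],.034)[0])*1000)
E
python3 w.py
```

```text
7.9 [0.00125851 0.06209263] [-5.50652237 -1.03559552  2.84655734] [-0.41531238  1.04473071 -0.00634939]
[ 7  3 15  9 64] [304.734375 179.03125 ] [47.76753346 61.82627321]
```

The pusher stopped with 5.5 N against it, so the carrier is at the stop. I back off, lift, and go above the thumbscrew.

Request:
play_rows(
  steps=[
    [[-0.002,0,0,0],[-0.008,0,0,0],[-0.01,0,0,0],[0,0,-0.03,0],[0,0,-0.03,0]],
  ],
)

```text
time: 8.37
ee_pos: [0.4713, -0.1119, 0.0824]
tcp_rot: [-179.9, 0.2, 18.0]
wrist_force: [0.8, 0.1, 0.3]
opening: 0.0
grasp_force: 0.0
```

Request:
play_rows(
  steps=[
    [[0,0,-0.04,0],[0,0,-0.02,0],[0,0,0,-0.12],[0,0,0,-0.12],[0,0,0,-0.12]],
  ],
  gripper=0.085,
)

```text
time: 8.78
ee_pos: [0.4734, -0.1122, 0.1439]
tcp_rot: [179.9, -0.0, 38.9]
wrist_force: [-0.3, 0.4, -1.0]
opening: 0.0603
grasp_force: 0.0
```

```bash
python3 - <<'E'
from h import *
o=bot.get_obs(); print(o["time"],o["ee_pos"],w2g(o["ee_pos"]),o["q"][[0,5]],o["tcp_rot"],o["wrist_force"])
c=bot.camera("side"); cv2.imwrite("pics/s4.png",cv2.resize(c["img"][140:220,250:370],None,fx=6,fy=6,interpolation=cv2.INTER_CUBIC))
E
python3 w.py
```

```text
8.7833 [ 0.47337684 -0.11220151  0.14391595] [-0.01839917  0.06181886] [-13.33861326 127.72724787] [ 1.79949382e+02 -4.82964234e-02  3.89341646e+01] [-0.3242558   0.36152826 -0.95946055]
8.8333 [-0.01850479  0.06188564] [-0.17049506 -0.35943205 -0.17555644] [-0.01590426  0.042957   -0.01322771]
[ 6  3 16  9 64] [304.375 179.   ] [47.11235707 62.44992076]
```

View pics/s4.png

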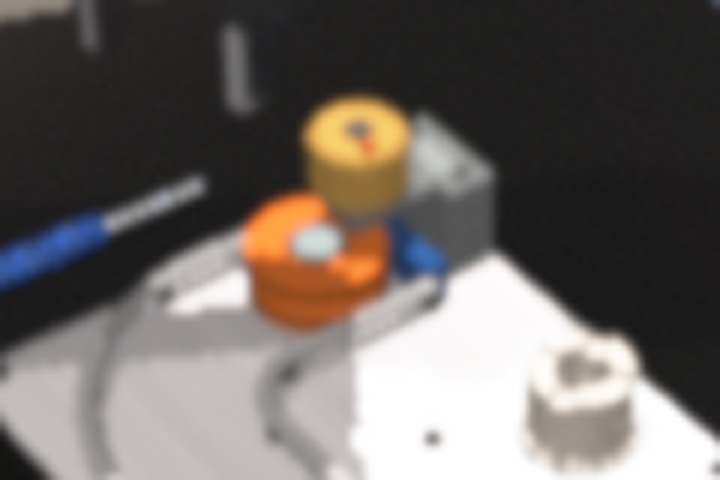

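The carrier sits upright against the blue stop under the bridge, with its window at crop (317,241), pixel (302.8,180.2). The head's top centre is at crop (358,132), pixel (309.7,162). I'll check both numbers while winding the wrist back.

Request:
play_rows(
  steps=[
    [[0,0,0,-0.12],[0,0,0,-0.12],[0,0,0,-0.12],[0,0,0,-0.12],[0,0,0,-0.12]],
  ],
)

```text
time: 9.3
ee_pos: [0.4733, -0.112, 0.1432]
tcp_rot: [-180.0, -0.0, 73.0]
wrist_force: [0.4, -0.1, 1.5]
opening: 0.0849
grasp_force: 0.0
```

Request:
play_rows(
  steps=[
    [[0,0,0,-0.12],[0,0,0,-0.12],[0,0,0,-0.12],[0,0,0,-0.12],[0,0,0,-0.12]],
  ],
)

```text
time: 9.72
ee_pos: [0.4733, -0.112, 0.1432]
tcp_rot: [-180.0, -0.0, 107.4]
wrist_force: [0.1, -0.6, 0.5]
opening: 0.0849
grasp_force: 0.0
```

Request:
play_rows(
  steps=[
    [[0,0,0,-0.12],[0,0,0,-0.12],[0,0,0,-0.12],[0,0,0,-0.12],[0,0,0,-0.12]],
  ],
)

```text
time: 10.13
ee_pos: [0.4733, -0.1121, 0.1432]
tcp_rot: [180.0, -0.0, 141.8]
wrist_force: [-0.2, -0.9, -0.3]
opening: 0.0851
grasp_force: 0.0
```

Request:
play_rows(
  steps=[
    [[0,0,0,-0.12],[0,0,0,-0.12],[0,0,0,-0.12],[0,0,0,-0.12],[0,0,0,-0.12]],
  ],
)

```text
time: 10.55
ee_pos: [0.4733, -0.1121, 0.1432]
tcp_rot: [180.0, -0.0, 176.2]
wrist_force: [0.2, -0.7, 0.1]
opening: 0.0848
grasp_force: 0.0
```

Request:
play_rows(
  steps=[
    [[0,0,0,-0.12],[0,0,0,-0.12],[0,0,0,-0.12],[0,0,0,-0.12],[0,0,0,-0.12]],
  ],
)

```text
time: 10.97
ee_pos: [0.4733, -0.1121, 0.1432]
tcp_rot: [180.0, -0.0, -149.5]
wrist_force: [-0.7, 0.1, -0.4]
opening: 0.0851
grasp_force: 0.0
```

Request:
play_rows(
  steps=[
    [[0,0,0,-0.12],[0,0,0,-0.12],[0,0,0,0],[0,0,0,0],[0,0,0,0]],
  ],
)

```text
time: 11.38
ee_pos: [0.4736, -0.112, 0.1433]
tcp_rot: [180.0, 0.0, -136.1]
wrist_force: [0.2, 0.3, -0.1]
opening: 0.0844
grasp_force: 0.0
```

```bash
python3 - <<'E'
from h import *
o=bot.get_obs(); c=bot.camera("side"); t=bot.camera("top")
print("window g",w2g(onplane(c,[(302.8,180.2)],.034)[0]),"head side",onplane(c,[(309.7,162)],.084)[0],"head top",onplane(t,[(249.4,183.6)],.084)[0])
print(o["time"],o["ee_pos"],o["q"][[0,5]],o["tcp_rot"],o["opening"],rel(o,[.5475,-.0845,.056],o["tcp_rot"][2]))
E
```

```text
window g [0.04129853 0.06090004] head side [ 0.5499126  -0.09221096  0.084     ] head top [ 0.54676241 -0.08505117  0.084     ]
11.3833 [ 0.47360244 -0.11198728  0.14325939] [-13.30496336 -57.21262946] [ 1.79999163e+02  2.00006237e-03 -1.36092334e+02] 0.08443667042809565 (array([-72.3, -31.4,  87.3]), np.float64(0.0))
```

```bash
python3 - <<'E'
from h import *
s=bot.camera("side"); t=bot.camera("top")
for n,k in(("side",s),("top",t)):
    im=cv2.imread(f"pics/{n}0.png"); hsv=cv2.cvtColor(im,cv2.COLOR_BGR2HSV)
    x0,x1,y0,y1=(295,325,150,182) if n=="side" else (236,262,170,196)
    m=np.zeros(im.shape[:2],np.uint8); m[y0:y1,x0:x1]=cv2.inRange(hsv,(8,110,90),(32,255,255))[y0:y1,x0:x1]
    p=cv2.findNonZero(m); print(n,"bbox",cv2.boundingRect(p))
    for z in(.056,.084):
        a=np.linspace(0,2*np.pi,60); q=np.c_[.548+.02*np.cos(a),-.085+.02*np.sin(a),0*a+z]
        u=proj(k,q); print("  pred z",z,u.min(0).round(1),u.max(0).round(1))
    a=np.linspace(0,2*np.pi,60); st=g2w([.04,.065]); q=np.c_[st[0]+.03*np.cos(a),st[1]+.03*np.sin(a),0*a+.034]; u=proj(k,q); print("  carrier top pred",u.min(0).round(1),u.max(0).round(1))
E
```

```text
side bbox (300, 156, 18, 19)
  pred z 0.056 [300.1 164.5] [316.3 174.6]
  pred z 0.084 [299.8 155.5] [316.3 165.5]
  carrier top pred [289.3 172. ] [313.5 187.4]
top bbox (242, 176, 16, 16)
  pred z 0.056 [242.8 177.2] [258.8 193. ]
  pred z 0.084 [241.2 175. ] [257.6 191.2]
  carrier top pred [242.5 182.7] [266.2 206.2]
```

The predicted head outline matches both views within about 1 px, so the head is at (0.548, -0.085). I'm going over it, down, and gripping.

Request:
play_rows(
  steps=[
    [[-0.024,-0.011,0,0],[-0.024,-0.011,0,0],[-0.0243,-0.0101,0,0],[0,0,0.02,0],[0,0,0.025,0]],
  ],
)

```text
time: 12.0
ee_pos: [0.5502, -0.0841, 0.0991]
tcp_rot: [-179.9, 0.1, -135.8]
wrist_force: [0.7, 0.1, -0.4]
opening: 0.0848
grasp_force: 0.0
```

Request:
play_rows(
  steps=[
    [[0,0,0.02,0],[0,0,0.015,0],[0,0,0.007,0],[0,0,0,0],[0,0,0,0]],
  ],
)

```text
time: 12.42
ee_pos: [0.5481, -0.0845, 0.0567]
tcp_rot: [-180.0, 0.0, -135.8]
wrist_force: [0.4, 0.1, 1.0]
opening: 0.085
grasp_force: 0.0
```

```bash
python3 - <<'E'
from h import *
o=bot.get_obs(); print(o["time"],o["ee_pos"],o["q"][[0,5]],o["tcp_rot"],o["wrist_force"],rel(o,[.548,-.085,.056],o["tcp_rot"][2]))
E
```

```text
12.4167 [ 0.54809535 -0.08451973  0.05674804] [ -8.76696543 -52.97400894] [-1.79995354e+02  5.08558944e-03 -1.35792956e+02] [0.3805718  0.1028045  0.98858695] (array([ 0.4, -0.3,  0.7]), np.float64(0.0))
```

Grip gently to begin with.

Request:
play_rows(
  steps=[
    [[0,0,0,0],[0,0,0,0],[0,0,0,0],[0,0,0,0],[0,0,0,0]],
  ],
  gripper=0.03,
  squeeze=40,
)

```text
time: 12.83
ee_pos: [0.5502, -0.0862, 0.0582]
tcp_rot: [-179.6, 0.1, -135.8]
wrist_force: [5.6, -8.7, 3.3]
opening: 0.0386
grasp_force: 41.4
```

Request:
play_rows(
  steps=[
    [[0,0,0,0],[0,0,0,0],[0,0,0,0],[0,0,0,0],[0,0,0,0]],
  ],
)

```text
time: 13.25
ee_pos: [0.5502, -0.0862, 0.0582]
tcp_rot: [-179.6, 0.1, -135.8]
wrist_force: [5.7, -8.4, 3.0]
opening: 0.039
grasp_force: 41.4
```

```bash
cat > st.py <<'E'
from h import *
o=bot.get_obs(); print(o["time"],o["ee_pos"].round(4),o["q"][[0,5]].round(2),o["tcp_rot"].round(2),o["wrist_force"].round(2),o["torque"].round(3),o["joint_efforts"][5].round(3),o["opening"],o["grasp_force"])
E
python3 st.py
```

```text
13.25 [ 0.5502 -0.0862  0.0582] [ -8.83 -53.  ] [-1.7964e+02  8.0000e-02 -1.3583e+02] [ 5.69 -8.36  2.98] [-1.689 -1.121 -0.125] -0.097 0.038991374322849055 41.43627488636412
```

The head is held (opening 39 mm). The arm is pulled 2.7 mm along tool −y, so I move the command there to unload it.

Request:
play_rows(
  steps=[
    [[0,-0.001,0,0],[0,-0.001,0,0],[0,-0.0007,0,0],[0,0,0,0],[0,0,0,0]],
  ],
)

```text
time: 13.67
ee_pos: [0.5503, -0.0864, 0.0581]
tcp_rot: [-179.9, 0.1, -135.8]
wrist_force: [-3.9, 2.6, 9.6]
opening: 0.0387
grasp_force: 42.0
```

```bash
python3 st.py
```

```text
13.6667 [ 0.5503 -0.0864  0.0581] [ -8.93 -53.16] [-1.7993e+02  8.0000e-02 -1.3577e+02] [-3.88  2.58  9.61] [ 0.34   0.777 -0.177] -0.152 0.03868335133097025 41.96220065234229
```

Request:
play_rows(
  steps=[
    [[0,0.0006,-0.001,0],[0,0,0,0],[0,0,0,0.05],[0,0,0,0.05],[0,0,0,0.05]],
  ],
)

```text
time: 14.08
ee_pos: [0.5502, -0.0863, 0.0581]
tcp_rot: [-179.9, 0.1, -144.5]
wrist_force: [1.3, -1.7, 5.2]
opening: 0.0389
grasp_force: 41.7
```

Request:
play_rows(
  steps=[
    [[0,0,0,0.06],[0,0,0,0.06],[0,0,0,0.06],[0,0,0,0.06],[0,0,0,0.06]],
  ],
)

```text
time: 14.5
ee_pos: [0.5501, -0.0861, 0.0582]
tcp_rot: [-180.0, 0.1, -161.7]
wrist_force: [0.5, -0.7, 3.9]
opening: 0.0387
grasp_force: 41.7
```

```bash
python3 st.py
```

```text
14.5 [ 0.5501 -0.0861  0.0582] [ -8.9 -27.2] [-1.7995e+02  8.0000e-02 -1.6170e+02] [ 0.46 -0.74  3.85] [-0.222 -0.203  0.192] -1.034 0.03869036164734353 41.72581630060449
```

Request:
play_rows(
  steps=[
    [[0,0,0,0.08],[0,0,0,0.08],[0,0,0,0.08],[0,0,0,0.06],[0,0,0,0.02]],
  ],
)

```text
time: 14.92
ee_pos: [0.55, -0.086, 0.0581]
tcp_rot: [-180.0, 0.1, 180.0]
wrist_force: [0.7, -0.6, 6.0]
opening: 0.0388
grasp_force: 41.8
```

```bash
python3 st.py
```

```text
14.9167 [ 0.55   -0.086   0.0581] [-8.89 -8.86] [-1.7999e+02  9.0000e-02  1.7997e+02] [ 0.7  -0.63  5.97] [-0.054 -0.209  0.115] 0.613 0.038807877087296994 41.78128499770537
```

Request:
play_rows(
  steps=[
    [[0,0,0,0.05],[0,0,0,0.05],[0,0,0,0.05],[0,0,0,0.03],[0,0,0,0.02]],
  ],
)

```text
time: 15.33
ee_pos: [0.5501, -0.0859, 0.0582]
tcp_rot: [180.0, 0.1, 168.6]
wrist_force: [0.5, 1.0, 5.9]
opening: 0.039
grasp_force: 41.8
```

```bash
python3 st.py
```

```text
15.3333 [ 0.5501 -0.0859  0.0582] [-8.89  2.47] [1.7998e+02 9.0000e-02 1.6865e+02] [0.54 1.01 5.88] [ 0.011 -0.17   0.142] 0.001 0.03898597796991053 41.81021985132247
```

Request:
play_rows(
  steps=[
    [[0,0,0,0.05],[0,0,0,0.05],[0,0,0,0.05],[0,0,0,0.03],[0,0,0,0.02]],
  ],
)

```text
time: 15.75
ee_pos: [0.5501, -0.0858, 0.0582]
tcp_rot: [180.0, 0.1, 157.2]
wrist_force: [-0.2, 1.6, 6.0]
opening: 0.0388
grasp_force: 41.8
```

```bash
python3 st.py
```

```text
15.75 [ 0.5501 -0.0858  0.0582] [-8.88 13.93] [1.7995e+02 9.0000e-02 1.5719e+02] [-0.16  1.62  6.05] [ 0.104 -0.15   0.121] 0.001 0.038830550019832565 41.809826153330505
```

Request:
play_rows(
  steps=[
    [[0,0,0,0.05],[0,0,0,0.05],[0,0,0,0.05],[0,0,0,0.03],[0,0,0,0.02]],
  ],
)

```text
time: 16.17
ee_pos: [0.5501, -0.0857, 0.0581]
tcp_rot: [179.9, 0.1, 145.7]
wrist_force: [0.5, 1.7, 5.7]
opening: 0.0388
grasp_force: 41.8
```

```bash
python3 st.py
```

```text
16.1667 [ 0.5501 -0.0857  0.0581] [-8.88 25.39] [1.7993e+02 7.0000e-02 1.4574e+02] [0.49 1.75 5.74] [ 0.209 -0.238  0.216] 0.044 0.03878261458966309 41.801399434916675
```

Request:
play_rows(
  steps=[
    [[0,0,0,0.04],[0,0,0,0.04],[0,0,0,0.04],[0,0,0,0.02],[0,0,0,0.01]],
  ],
)

```text
time: 16.58
ee_pos: [0.5502, -0.0857, 0.0582]
tcp_rot: [179.9, 0.1, 137.2]
wrist_force: [1.6, 1.8, 5.0]
opening: 0.0387
grasp_force: 41.8
```

```bash
python3 st.py
```

```text
16.5833 [ 0.5502 -0.0857  0.0582] [-8.87 33.95] [1.7991e+02 6.0000e-02 1.3718e+02] [1.62 1.84 4.96] [ 0.315 -0.267  0.256] 0.297 0.03874461203946038 41.78532669553533
```

Request:
play_rows(
  steps=[
    [[0,0,0,0.04],[0,0,0,0.04],[0,0,0,0.03],[0,0,0,0.01],[0,0,0,0]],
  ],
)

```text
time: 17.0
ee_pos: [0.5502, -0.0856, 0.0581]
tcp_rot: [179.9, 0.0, 130.3]
wrist_force: [1.6, 1.9, 5.6]
opening: 0.0388
grasp_force: 41.8
```

```bash
python3 st.py; for i in 1 2 3 4; do python3 -c "
from h import *
bot.camera('top'); o=bot.get_obs(); print(o['torque'].round(3), o['tcp_rot'][2], o['wrist_force'].round(1))"; done
```

```text
17.0 [ 0.5502 -0.0856  0.0581] [-8.87 40.79] [1.7990e+02 5.0000e-02 1.3034e+02] [1.62 1.9  5.6 ] [ 0.275 -0.261  0.174] 0.432 0.03884532244779965 41.79328962229192
[ 0.325 -0.261  0.175] 130.36249036251084 [1.6 2.4 5.5]
[ 0.308 -0.291  0.13 ] 130.36661725442355 [2.  1.1 5.3]
[ 0.281 -0.28   0.172] 130.36526239562863 [2.4 1.9 5.3]
[ 0.254 -0.302  0.154] 130.3676191337345 [1.5 2.6 5.8]
```

Request:
play_rows(
  steps=[
    [[0,0,0,0.03],[0,0,0,0.03],[0,0,0,0.03],[0,0,0,0.03],[0,0,0,0.03]],
  ],
)

```text
time: 17.62
ee_pos: [0.5502, -0.0856, 0.0582]
tcp_rot: [179.9, 0.0, 121.7]
wrist_force: [1.5, 2.2, 4.4]
opening: 0.0386
grasp_force: 41.7
```

```bash
python3 st.py; for i in 1 2 3; do python3 -c "
from h import *
bot.camera('top'); o=bot.get_obs(); print(o['torque'].round(3), o['tcp_rot'][2], o['joint_efforts'][5])"; done
```

```text
17.6167 [ 0.5502 -0.0856  0.0582] [-8.87 49.42] [1.7989e+02 3.0000e-02 1.2171e+02] [1.51 2.25 4.39] [ 0.293 -0.301  0.358] -0.243 0.0385751905077823 41.74580694409087
[ 0.323 -0.324  0.212] 121.57505886710182 0.00290610667434521
[ 0.344 -0.324  0.108] 121.71503564823539 0.566825307905674
[ 0.41  -0.295  0.093] 121.75846605251057 0.2007014723494649
```

Request:
play_rows(
  steps=[
    [[0,0,0,0.015],[0,0,0,0.015],[0,0,0,0.015],[0,0,0,0.015],[0,0,0,0.015]],
  ],
)

```text
time: 18.18
ee_pos: [0.5503, -0.0856, 0.0582]
tcp_rot: [179.9, 0.0, 117.5]
wrist_force: [1.8, 2.1, 4.6]
opening: 0.0387
grasp_force: 41.7
```

```bash
python3 st.py
```

```text
18.1833 [ 0.5503 -0.0856  0.0582] [-8.87 53.68] [1.7988e+02 2.0000e-02 1.1746e+02] [1.79 2.11 4.64] [ 0.337 -0.351  0.366] 0.08 0.03867480864100055 41.73523982288316
```

Request:
play_rows(
  steps=[
    [[0,0,0,0.015],[0,0,0,0.015],[0,0,0,0.015],[0,0,0,0.015],[0,0,0,0.015]],
  ],
)

```text
time: 18.6
ee_pos: [0.5503, -0.0855, 0.0582]
tcp_rot: [179.9, 0.0, 113.2]
wrist_force: [1.8, 2.5, 4.9]
opening: 0.0389
grasp_force: 41.7
```

```bash
python3 st.py
```

```text
18.6 [ 0.5503 -0.0855  0.0582] [-8.86 57.97] [1.7987e+02 1.0000e-02 1.1316e+02] [1.84 2.47 4.88] [ 0.359 -0.366  0.375] 0.107 0.038860479825240976 41.72219105064869
```

The slow-turn moment has risen from about 0.14 to 0.37 N m. That is roughly 0.55–0.65 rad past touching, so it is firm and I stop tightening. I ease back a hair to sit mid-range; this also reads the spring moment.

Request:
play_rows(
  steps=[
    [[0,0,0,-0.02],[0,0,0,-0.02],[0,0,0,-0.02],[0,0,0,-0.02],[0,0,0,-0.015]],
  ],
)

```text
time: 19.02
ee_pos: [0.5503, -0.0856, 0.0581]
tcp_rot: [179.9, 0.0, 118.7]
wrist_force: [1.9, 1.4, 4.1]
opening: 0.0387
grasp_force: 41.8
```

```bash
python3 st.py;  for i in 1 2 3; do python3 -c "
from h import *
bot.camera('top'); o=bot.get_obs(); print(o['torque'].round(3), o['tcp_rot'][2])"; done
```

```text
19.0167 [ 0.5503 -0.0856  0.0581] [-8.87 52.45] [1.7988e+02 2.0000e-02 1.1868e+02] [1.88 1.4  4.09] [ 0.416 -0.296  0.077] 0.277 0.03873222493129293 41.79767564870417
[ 0.35  -0.349  0.169] 118.73426621636588
[ 0.38  -0.297  0.154] 118.66278431018796
[ 0.407 -0.333  0.207] 118.64025434015578
```

The spring moment comes out at about 0.2 N m, or 0.5 rad past touching, which is firm. I'm releasing and withdrawing.

Request:
play_rows(
  steps=[
    [[0,0,0,0],[0,0,0,0],[0,0,0,0],[0,0,0,0],[0,0,0,0]],
  ],
  gripper=0.085,
)

```text
time: 19.58
ee_pos: [0.5493, -0.086, 0.057]
tcp_rot: [-180.0, -0.0, 118.5]
wrist_force: [0.6, 0.2, -0.8]
opening: 0.0848
grasp_force: 0.0
```

Request:
play_rows(
  steps=[
    [[0,0,-0.01,0],[0,0,-0.02,0],[0,0,-0.03,0],[0,0,-0.03,0],[0,0,-0.03,0]],
  ],
)

```text
time: 20.0
ee_pos: [0.5491, -0.086, 0.1793]
tcp_rot: [180.0, 0.0, 118.5]
wrist_force: [1.3, 0.4, 0.1]
opening: 0.0849
grasp_force: 0.0
```

Request:
play_rows(
  steps=[
    [[0.03,-0.02,0,0],[0.03,-0.02,0,0],[0.03,-0.02,0,0],[0.03,-0.02,0,0],[0,0,0,0]],
  ],
)

```text
time: 20.42
ee_pos: [0.4177, -0.0171, 0.1788]
tcp_rot: [180.0, -0.0, 118.6]
wrist_force: [0.6, -0.3, 0.6]
opening: 0.0849
grasp_force: 0.0
```

```bash
python3 st.py; python3 - <<'E'
from h import *
c=bot.camera("side"); cv2.imwrite("pics/s5.png",cv2.resize(c["img"][130:270,220:400],None,fx=4,fy=4,interpolation=cv2.INTER_CUBIC))
E
```

```text
20.4167 [ 0.4177 -0.0171  0.1788] [-2.36 59.03] [ 1.7998e+02 -2.0000e-02  1.1860e+02] [ 0.56 -0.33  0.58] [-0.027 -0.03  -0.002] 0.532 0.08494563135901642 0.0
```

View pics/s5.png

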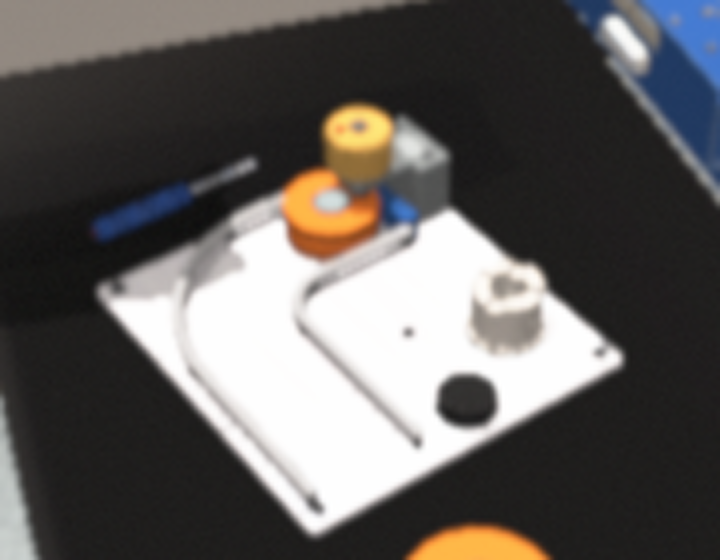

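The carrier is upright against the blue stop under the foot, with its window at crop (332,200). The head's red mark has turned from lower right to the left, about 105° clockwise. Rotor, cap and driver haven't moved, and the robot is clear, so I'm handing in.

```bash
python3 -c "
from workcell import bot
print(bot.job_done())"
```

```text
the job is handed in; nothing more can be done
None
```

The job is handed in: the carrier stands flat against the blue stop, and the thumbscrew is tightened to an estimated 0.5 rad past touching (after a 0.1 rad ease-back), about 20 s in by the robot's clock, with the rotor, cap and driver unmoved in the last picture.

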